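Re-set a quick-release vice on a plywood plate

ROBOT

A 6-joint arm with a two-finger parallel gripper is mounted at the origin on the work surface; the furniture and walls round the work are solid. World frame = base frame: x ahead of the robot, y to its left, z up, the work surface at z = 0. Lengths are in mm, angles in rad, forces in N, time in s.
With the tool pointing down it reaches from about 275 to 1000 mm from the base axis. Payload 8.4 kg.
Tool frame: the origin (TCP) lies midway between the tips of the shut fingers; the grasp point (between the pads) lies 19 mm behind it; z points along the fingers, y is the line along which they close (so a half turn about z gives the same grasp; the last joint's range is limited). The gripper opens to 85 mm and grips with 20 to 120 N. Pads are 22 mm wide; open, the fingers measure 114 mm over their backs; the gripper's body (76 mm by 85 mm) begins 54 mm behind the grasp point. The pads swing forward as they close: fully open they stand 13 mm farther back than shut.
Start: joints at [1.121, 0.353, 1.633, -0, 1.155, -0.002], TCP at [270.614, 563.379, 231.281] pointing down, gripper open.
Joint ranges: [-2.63, 2.63], [-0.92, 2.1], [0.06, 2.66], [-1.3, 4.44], [0, 2.69], [-3.02, 3.02]. Speed limits (rad/s): [2.22, 2.22, 2.79, 3.14, 3.14, 3.14].

INTERFACE

Orientations are given as [roll, pitch, yaw] about the fixed x, y, z axes, in that order (R = Rz(yaw) Ry(pitch) Rx(roll)).
In Python, from rig import telemetry, optics, r gives the robot as it stands.
- The arm moves only by the tool play_rows, never from a script. Its arguments are lists of equal length, an entry for each row: "dp": the shift along the tool's x, y, z in units of 40 mm (1.0 is 40 mm), a list of three; "rot": the turn, a rotation vector about the tool's x, y, z in units of 6 degrees (1.0 is 6 degrees), a list of three. In form: {"dp": [[tx, ty, tz], ...], "rot": [[ax, ay, az], ...]}. A call has 1 to 5 rows; each row is the pose to reach, as a shift and turn from the pose commanded when the call began, along the tool's axes at that moment; what a row does not reach only later rows make up. A row lasts 1/12 s, in which the tool goes at most 41.7 mm and 7.16 degrees, less where a joint would pass 70% of its speed; a pose out of reach is approached as far as the arm can. A call with a gripper value outside its range is refused whole. "fingers" is the opening, from 0 (shut) to 1 (fully open), set as the call begins (left out, the last holds). The fingers move at their own pace and stop on an object; "grip_force" is the grip in N (left out, the last holds). Time passes only in rows, so rows that repeat a pose let the fingers close. It gives the time, the measured TCP pose, the force, the opening and the grip force at its end, in the units of the state.
- telemetry.sense(): the state, without advancing time (a new reading comes with each control period).
- optics.grab_frame(name): name is "scene" or "side" or "wrist"; returns a dict with "color" (480x640x3 uint8, red, green, blue), "mtx" (3x3 intrinsics, pixels), "R" (3x3) and "t" (3): a world point X has camera coordinates R X + t; the wrist camera has in their place "mount" (4x4, takes a point from camera to tool coordinates, whose origin is the TCP and whose axes are the flange's). Camera axes: x right, y down, z forward; pixel columns grow to the right and rows downward; lengths in mm; the calibration is good to about 2 mm. A picture is of the moment at which its call begins: read the wrist's pose just before it. There is no depth.
- r.sign_off(): hands the job in; it is judged then, once.
The state is a dict: "clock": time; "qpos": joint angles; "qvel": joint speeds; "joint_efforts": joint torques, N m; "eef_pos": TCP position; "tcp_rot": TCP orientation; "contact_force": force on the tool from outside, world axes, zero at the start; "wrist_torque": the same for the moment, N m; "opening": opening from 0.0 (shut) to 1.0 (fully open); "grasp_force": force on a finger pad.
Only numpy, scipy, OpenCV 4.12 (cv2) and the standard library are available. Lean on these libraries where they do the work, as an engineer would, in place of code of your own. Each camera call takes 0.05 s, during which the arm holds its last target. There are 200 camera calls.

TASK

The plywood plate lies loose in the blue quick-release vice. First lift or slide the screw tub out of reach of the red cam lever and leave it standing on the table, then swing the lever fully open, push the plate along the deck until it is home against the end stop, turn the adjusting nut until its yellow wing is level, pointing to the open front end of the vice, and swing the lever fully closed again so that the plate is clamped. Do not let the lever strike the tub, and leave everything else where it is.

Things in the scene. Friction and masses are not known exactly. Their poses are not given: they have to be found in the camera images.
- vice: Quick-release vice, fixed to the table, at another place and yaw (up to 0.3 rad) each time. Origin: centre of its foot (150 x 130 x 16 mm), on the table. Its x points to the end stop (away from the robot at yaw 0), y to the lever side, z up. Its front end (-x) is open. Nothing on it is higher than 88 mm except the nut's raised wing (104 mm). All vice positions below are in this frame.
- deck_center (a point): Centre of the flat blue deck on which the plate lies: x = 0, y = 0, z = 70 mm. The deck runs from x = -54 to +54, y +-32 mm. Fixed jaw (lever side): inner face y = +34, outer face y = +54, x +-55, top z = 86 mm. Moving jaw (nut side): outer face at y = -54 to -64, x +-55, top z = 86 mm.
- stop_face (a point): Middle of the end stop's face: x = +54, y = 0, z = 75 mm. The stop is an aluminium bar across the far end of the deck, up to z = 87 mm.
- lever_pivot (a point): Vertical pivot axis of the cam lever, fixed to the vice at x = 0, y = +72 mm, z = 45 mm. Two small cheeks hold it, up to z = 71 mm, within 20 mm of the axis.
- cam_lever (a joint): Angle of the red lever, rad. 0 = closed: it lies along the vice's -x beside the fixed jaw, its end sticking out 95 mm beyond the front. It grows as the tip swings outward (to the vice's +y), clockwise from above; stop at 1.6 = fully open, pointing along +y. Open: over 1.25; closed: under 0.1. It stays where it is left; 2 to 4 N at its end moves it. Opening moves the jaw back 4 mm.
- lever_tip (a point): Middle of the lever's round end (17 mm diameter), 141.5 mm from the pivot, 45 mm above the table. The lever is a straight bar, 150 mm long from the pivot, 12 mm thick, from z = 34 to z = 56 mm.
- wing_nut (a joint): Angle of the adjusting nut about an axis parallel to the vice's y, rad. 0 = yellow wing level, pointing to -x (right to 0.17). It starts at -1.1 to -0.65: yellow wing forward and up, by that angle above level. Pressing the yellow wing down makes it grow; it can pass level, to 0.6; pressing the black wing turns it back. It stays where left; takes 0.15 Nm (5 N at 32 mm), more if turned fast. 1 rad moves the jaw 5 mm.
- nut_center (a point): Point on the nut's axis, mid-width of the wings: x = 0, z = 52 mm, y = -94 mm with the lever closed, -98 mm with it open (at least 34 mm out from the jaw's outer face). Two opposite wings, yellow and black, each 20 mm wide along the axis, reaching 51 mm out, 9 mm thick (11 mm at the end); hub radius 15 mm.
- ply_plate: Birch plywood plate, 112 mm long along the vice's x, 68 mm wide, 10 mm thick, flat on the deck (z 70 to 80 mm) between the jaws. Origin: centre of its underside. Home, against the stop, its origin is at x = -2 mm; it starts 17 to 35 mm short of that. At home its front edge still overhangs the deck by 4 mm. Slides easily. (Its own y is along its length.)
- jaw_pad: Black rubber pad, 106 x 5.5 x 16 mm, on the moving jaw, which presses on the plate's long edge. Moves only in the vice's y. With nut level and lever closed it presses with about 10 N.
- tub_center (a point): Centre (half-way up) of the loose squat white screw tub with an orange lid, 61 mm diameter, 42 mm high, about 0.09 kg, closed. It starts standing in the lever's swing, 90 to 140 mm from the lever pivot. Out of reach: its centre at least 182 mm from the lever pivot, horizontally.
- glue_bottle: Bystander, must not be moved. Wood glue bottle, 36 mm diameter, 118 mm high, origin under its centre.
- wheel: Bystander, must not be moved. Black rubber-tyred wheel with yellow hub lying flat, 65 mm diameter, 26 mm high, origin under its centre.
- gearmotor: Bystander, must not be moved. Yellow gear motor, 140 x 38 x 21 mm (x, y, z), origin under its centre.
- sanding_block: Bystander, must not be moved. Cork sanding block, 38 x 63 x 25 mm, origin under its centre.
- multimeter: Bystander, must not be moved. Hand multimeter lying on its back, 138 x 70 x 44 mm, origin under its centre.
- pliers: Bystander, must not be moved. Red-gripped pliers, 166 x 67 x 14 mm, origin under the centre.
- battery_holder: Bystander, must not be moved. Green two-cell battery holder, 118 x 32 x 18 mm, origin under its centre.
- screw_tub: The same screw tub; origin under its centre, on the table.
Not all that is in view belongs to the job. What is shaped like the ply_plate but purple is not meant. Of the things that look like the screw_tub, take the one that is nearest to the robot's base at the start.

How it is judged (in metres and radians):
On the way, in this order (a step that is already met when the one before it is completed fails the run):
1. the screw tub stands on the table out of the lever's reach (horizontal distance between tub_center and lever_pivot above 0.182 m and angle between tub_center's own z axis and vertical below 0.12 rad and height (world z) of tub_center between 0.014 and 0.027 m and linear speed of screw_tub below 0.03 m/s), for 0.2 s.
2. the lever is swung open (value of joint cam_lever above 1.25 rad), for 0.2 s.
3. with the lever open, the plate is pushed home against the end stop (x of ply_plate in the frame of vice above -0.006 m and z of ply_plate in the frame of vice between 0.066 and 0.074 m and value of joint cam_lever above 1.25 rad), for 0.2 s.
4. with the lever open, the nut is turned until the yellow wing is level (value of joint wing_nut between -0.17 and 0.17 rad and value of joint cam_lever above 1.25 rad), for 0.2 s.
At the end, for the whole second after the job is handed in: Lever closed (under 0.1 rad), yellow wing level within 0.17 rad, plate flat on the deck within 4 mm of the end stop and pressed by the jaw pad with more than 3 N, screw tub standing upright on the table with its centre over 182 mm from the lever pivot, everything at rest (value of joint cam_lever below 0.1 rad and value of joint wing_nut between -0.17 and 0.17 rad and x of ply_plate in the frame of vice above -0.006 m and z of ply_plate in the frame of vice between 0.066 and 0.074 m and horizontal distance between tub_center and lever_pivot above 0.182 m and angle between tub_center's own z axis and vertical below 0.12 rad and height (world z) of tub_center between 0.014 and 0.027 m and contact force between jaw_pad and ply_plate above 3 N and linear speed of each of ply_plate, screw_tub below 0.02 m/s); the robot touches nothing.
It fails at once if the lever strikes the tub (contact force between cam_lever and screw_tub above 0.5 N).
It fails at once if the tub is tipped over (angle between tub_center's own z axis and vertical above 0.6 rad).
It fails at once if a bystander is moved by more than 25 mm (distance of any of glue_bottle, wheel, gearmotor, sanding_block, multimeter, pliers, battery_holder from where it was at the start of the episode above 0.025 m).
It also fails if it takes over 72 s, if anything falls off the work surface, if the arm or the gripper's body presses on something with over 40 N, if the wrist force passes 120 N, or if a joint passes its speed limit or range.

## Working session

There is one attempt and no reset: what is moved stays moved. The work goes in short steps, Python scripts to look and compute and a tool call to move; the robot and the scene stay as the last step left them, time stands still between calls to the robot, and variables do not carry over. Pictures are saved under pics/ and viewed, at most 10 in all, crops included, and the job is handed in when it is done.

Besides the shell and the picture viewer there is one more tool, called after ">>>" as name(argument=value, ...), one argument or row to a line, values as JSON. play_rows: Moves the arm, as the interface text tells. Its arguments: {"type":"object","properties":{"dp":{"type":"array"},"rot":{"type":"array"},"fingers":{"type":"number"},"grip_force":{"type":"number"}},"required":["dp","rot"]}

```bash
mkdir -p pics
cat > h.py <<'E'
import numpy as np, cv2
from scipy.spatial.transform import Rotation as Ro
from rig import telemetry, optics, r
def cam(n):
    s=telemetry.sense(); f=optics.grab_frame(n)
    K=np.array(f["mtx"])
    if n=="wrist":
        M=np.array(f["mount"]); Rt=Ro.from_euler('xyz',s["tcp_rot"]).as_matrix()
        Rw=Rt@M[:3,:3]; c=Rt@M[:3,3]+np.array(s["eef_pos"])
        R=Rw.T; t=-R@c
    else: R=np.array(f["R"]); t=np.array(f["t"])
    return f["color"],K,R,t
def ray(p,z,K,R,t):
    c=-R.T@t; d=R.T@np.linalg.inv(K)@np.array([p[0],p[1],1.]); return c+d*(z-c[2])/d[2]
def proj(X,K,R,t):
    q=K@(R@np.array(X,float)+t); return q[:2]/q[2]
def save(im,n): cv2.imwrite("pics/"+n,im[:,:,::-1])
E
python3 - <<'E'
from h import *
print(telemetry.sense())
for n in("scene","side"):
    im,K,R,t=cam(n); save(im,n+"0.png"); np.savez(n+"0.npz",im=im,K=K,R=R,t=t); print(n,-R.T@t, R[2])
E
```

```text
{'clock': 0.0, 'qpos': array([ 1.12058996e+00,  3.53626438e-01,  1.63413664e+00, -2.03355535e-05,
        1.15524538e+00, -2.40271622e-03]), 'qvel': array([ 0.00063808,  0.00061245, -0.00064294,  0.00127374, -0.00121164,
       -0.0013246 ]), 'joint_efforts': array([ 6.84880069e-05, -6.05254412e+01, -3.42063367e+01, -2.78745125e-05,
        9.41188540e-03,  4.49848824e-05]), 'eef_pos': array([270.40998166, 562.92880648, 230.57418905]), 'tcp_rot': array([-3.14017681e+00,  1.51914046e-05,  2.69379723e+00]), 'contact_force': array([ 0.39760626,  0.41224407, -0.51538009]), 'wrist_torque': array([-0.05670317,  0.03470578,  0.03696105]), 'grasp_force': 0.0, 'opening': 1.0022132939827453}
scene [-286.95446583 -526.47761465 1172.48523869] [ 0.58703274  0.33451197 -0.73722066]
side [ 738.13920938 1041.12842972  905.80882523] [-0.1100263  -0.79411609 -0.59772389]
```

View pics/scene0.png

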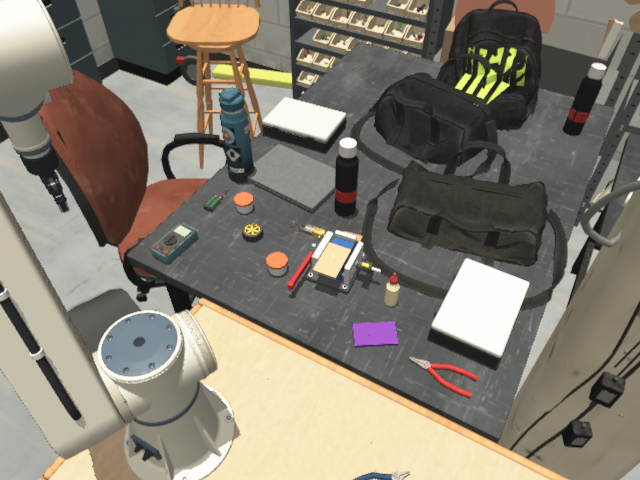

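View pics/side0.png

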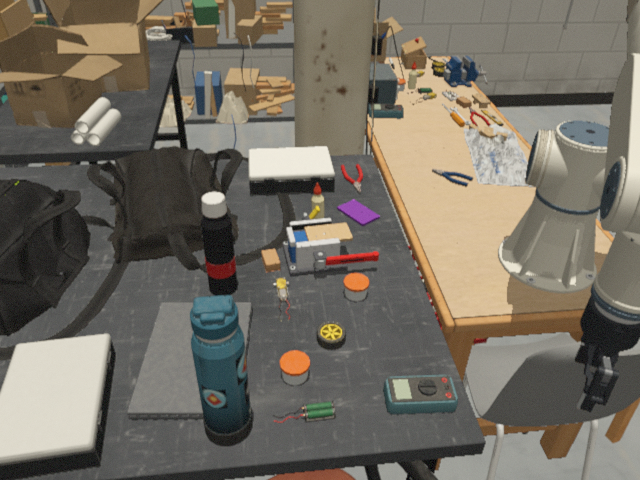

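The scene view shows the vice near (335,262) with the red lever from (312,252) to (292,287). There are two orange-lidded tubs, at (277,263) and (244,202) in scene, or (357,285) and (295,365) in side. I take the one at (277,263), which is nearest the robot base and beside the lever; next I measure and confirm it in one crop.

Run:
```python
from h import *
out=[]
for n in("scene","side"):
    d=np.load(n+"0.npz"); im,K,R,t=[d[k] for k in("im","K","R","t")]
    hsv=cv2.cvtColor(im,cv2.COLOR_RGB2HSV)
    for name,lo,hi,z in(("orange",(5,170,150),(14,255,255),42),("red",(0,190,90),(4,255,255),56),("ply",(12,50,150),(24,160,255),80),("yellow",(24,150,120),(32,255,255),80)):
        m=cv2.inRange(hsv,lo,hi)
        if name=="red": m|=cv2.inRange(hsv,(176,190,90),(180,255,255))
        cs,_=cv2.findContours(m,cv2.RETR_EXTERNAL,cv2.CHAIN_APPROX_NONE)
        for c in cs:
            if cv2.contourArea(c)<12: continue
            x,y,w,h=cv2.boundingRect(c)
            ok=(180<x<420 and 150<y<310) if n=="scene" else (230<x<410 and 190<y<400)
            if not ok: continue
            M=cv2.moments(c); p=(M['m10']/M['m00'],M['m01']/M['m00'])
            print(n,name,np.round(p),w,h,cv2.contourArea(c),ray(p,z,K,R,t).round(0))
            if name in("red","ply") and cv2.contourArea(c)>100:
                b=cv2.boxPoints(cv2.minAreaRect(c)); print("  box",[(q.round().tolist(),ray(q,z,K,R,t)[:2].round(0).tolist()) for q in b])
    x0,y0=(220,180) if n=="scene" else (235,190)
    out.append(cv2.resize(im[y0:y0+150,x0:x0+200],None,fx=4,fy=4,interpolation=cv2.INTER_CUBIC)); save(out[-1],n+"c.png")
```

```text
scene ply [332. 417.] 381 182 30374.0 [ 170. -303.   80.]
  box [([125.0, 441.0], [-91.0, 51.0]), ([197.0, 295.0], [291.0, 161.0]), ([569.0, 479.0], [290.0, -776.0]), ([497.0, 625.0], [-18.0, -721.0])]
scene ply [391. 297.] 14 20 83.0 [ 531. -278.   80.]
scene ply [331. 260.] 39 36 734.5 [568. -84.  80.]
  box [([312.0, 269.0], [513.0, -54.0]), ([329.0, 238.0], [639.0, -39.0]), ([351.0, 250.0], [628.0, -113.0]), ([333.0, 281.0], [505.0, -125.0])]
scene ply [357. 236.] 20 11 38.0 [ 683. -103.   80.]
scene ply [317. 230.] 15 11 31.5 [649.   7.  80.]
scene ply [252. 230.] 16 12 87.0 [557. 171.  80.]
side orange [294. 362.] 30 23 509.5 [687. 307.  42.]
side orange [356. 282.] 25 18 300.5 [523.  76.  42.]
side red [352. 258.] 52 12 240.0 [521.   3.  56.]
  box [([325.0, 256.0], [586.0, -10.0]), ([377.0, 252.0], [455.0, -15.0]), ([378.0, 260.0], [460.0, 17.0]), ([326.0, 264.0], [588.0, 21.0])]
side ply [280. 283.] 10 12 69.0 [703. 109.  80.]
side ply [270. 257.] 18 16 197.0 [722.  11.  80.]
  box [([261.0, 250.0], [742.0, -16.0]), ([277.0, 248.0], [704.0, -23.0]), ([279.0, 263.0], [701.0, 36.0]), ([264.0, 265.0], [738.0, 42.0])]
side ply [328. 231.] 48 19 607.5 [570. -79.  80.]
  box [([304.0, 226.0], [629.0, -106.0]), ([350.0, 221.0], [507.0, -119.0]), ([352.0, 238.0], [514.0, -46.0]), ([306.0, 243.0], [631.0, -35.0])]
side ply [317. 199.] 12 8 58.5 [ 581. -233.   80.]
side yellow [331. 331.] 21 16 207.0 [609. 265.  80.]
side yellow [280. 284.] 7 8 16.5 [704. 111.  80.]
side yellow [314. 212.] 11 13 53.0 [ 597. -169.   80.]
```

View pics/scenec.png

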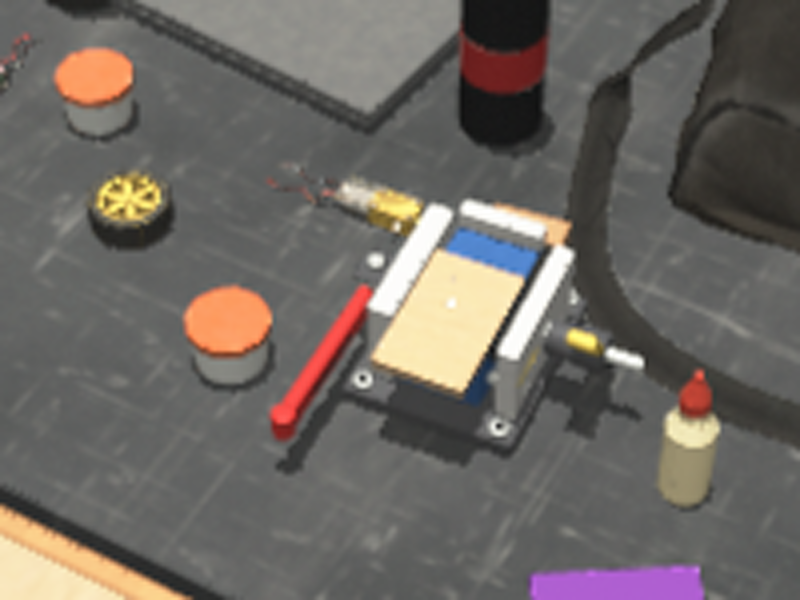

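View pics/sidec.png

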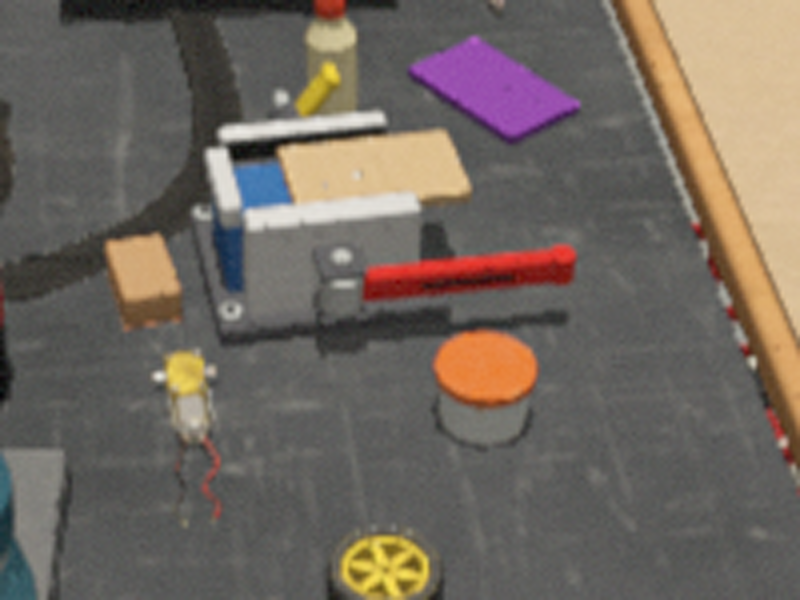

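The crops confirm it. The tub at scene crop (228,322), side crop (485,370), is the nearer of the two and sits in the lever's swing. The yellow wing points up and forward at side crop (320,88). Now I fit the vice pose.

```bash
cat > vice.py <<'E'
from h import *
from scipy.optimize import least_squares
C={}
for n in("scene","side"):
    d=np.load(n+"0.npz"); C[n]=(d["K"],d["R"],d["t"])
off={"scene":(220,180),"side":(235,190)}
px=lambda n,p:np.array(p)/4+np.array(off[n])
E
python3 - <<'E'
from vice import *
pts=[("scene",(376,261),(0,72,71)),("side",(342,256),(0,72,71)),
("scene",(284,414),(-141.5,72,53)),("side",(565,256),(-141.5,72,53)),
("side",(247,217),(55,44,86)),("side",(417,203),(-55,44,86)),
("scene",(442,212),(55,44,86)),("scene",(377,306),(-55,44,86)),
("side",(218,170),(59,0,87)),("scene",(502,220),(59,0,87))]
def W(v,X): c,s=np.cos(v[2]),np.sin(v[2]); return np.array([v[0]+c*X[0]-s*X[1],v[1]+s*X[0]+c*X[1],X[2]])
f=lambda v:np.concatenate([proj(W(v,X),*C[n])-px(n,p) for n,p,X in pts])
s=least_squares(f,[590,-80,0],x_scale=[10,10,.1],loss='soft_l1')
print(s.x,f(s.x).reshape(-1,2).round(1).tolist())
v=s.x
for X in[(0,72,0),(-141.5,72,45),(0,0,70),(0,-94,52)]: print(X,W(v,X).round(0))
def inv(P): c,s_=np.cos(v[2]),np.sin(v[2]); d=P[:2]-v[:2]; return np.array([c*d[0]+s_*d[1],-s_*d[0]+c*d[1]]).round(1)
for n,ps in(("scene",[(372,362),(468,392),(525,275),(442,250)]),("side",[(447,131),(470,197),(295,210),(278,148)])):
    for p in ps: print(n,"plate",inv(ray(px(n,p),80,*C[n])))
for n,p in(("scene",(228,318)),("side",(485,367))):
    P=ray(px(n,p),42,*C[n]); print("tub",n,P.round(0),inv(P))
# yellow wing tip by triangulation
from itertools import product
def tri(a,b):
    A=[];
    for n,p in(("scene",a),("side",b)):
        K,R,t=C[n]; Pm=K@np.c_[R,t]; u=px(n,p); A+= [u[0]*Pm[2]-Pm[0],u[1]*Pm[2]-Pm[1]]
    X=np.linalg.svd(np.array(A))[2][-1]; return X[:3]/X[3]
T=tri((600,347),(333,70)); print("wingtip?",T.round(0),inv(T))
for nm,n,p,z in(("motor","side",(190,390),21),("wheel","side",(385,565),26),("wheel","scene",(130,200),26),("glue","scene",(688,490),0),("block","side",(135,255),25),("motor","scene",(385,205),21)):
    P=ray(px(n,p),z,*C[n]); print(nm,P.round(0),inv(P))
E
```

```text
[ 6.05548883e+02 -7.89135427e+01  7.34281812e-02] [[-1.0, -0.9], [-0.7, -1.9], [-0.7, 0.0], [-1.3, -1.9], [-0.9, -1.6], [0.3, -2.4], [-0.4, -1.8], [-0.8, 0.6], [2.1, -0.5], [-0.8, -0.3]]
(0, 72, 0) [600.  -7.   0.]
(-141.5, 72, 45) [459. -17.  45.]
(0, 0, 70) [606. -79.  70.]
(0, -94, 52) [ 612. -173.   52.]
scene plate [-94.3  26.6]
scene plate [-90.5 -42.4]
scene plate [ 23.1 -35.6]
scene plate [20.1 26.7]
side plate [-90.2 -27.2]
side plate [-88.3  45.1]
side plate [22.3 40.8]
side plate [ 21.8 -25.8]
tub scene [522.  66.  42.] [-72.3 150.9]
tub side [522.  77.  42.] [-71.8 161.5]
wingtip? [ 588. -187.   85.] [ -25.8 -106.9]
motor [697.  58.  21.] [100.9 129.7]
wheel [600. 215.  26.] [ 15.8 293.5]
wheel [598. 203.  26.] [ 13.1 282.1]
glue [ 575. -271.    0.] [ -44.4 -189.3]
block [724. -70.  25.] [119.    0.3]
motor [693.  35.  21.] [ 95.3 107.3]
```

>>> play_rows(
  dp=[
    [-1, -0.75, 0],
    [-2, -1.5, 0],
    [-3, -2.25, 0],
    [-4, -3, 0],
    [-5, -3.75, 0],
  ],
  rot=[
    [0, 0, 1],
    [0, 0, 2],
    [0, 0, 3],
    [0, 0, 4],
    [0, 0, 5],
  ],
)

```text
clock: 0.52
eef_pos: [366.9, 376.7, 231.0]
tcp_rot: [-3.141, 0.0, 2.166]
contact_force: [1.4, 0.9, -0.6]
opening: 1.003
grasp_force: 0.0
```

>>> play_rows(
  dp=[
    [-0.9, -0.12, 0],
    [-1.8, -0.24, 0],
    [-2.7, -0.36, 0],
    [-3.6, -0.48, 0],
    [-4.5, -0.6, 0],
  ],
  rot=[
    [0, 0, 1],
    [0, 0, 2],
    [0, 0, 3],
    [0, 0, 4],
    [0, 0, 5],
  ],
)

```text
clock: 0.93
eef_pos: [448.7, 214.6, 231.2]
tcp_rot: [-3.141, 0.0, 1.642]
contact_force: [1.5, 0.3, 0.7]
opening: 1.003
grasp_force: 0.0
```

>>> play_rows(
  dp=[
    [-0.9, 0.4, 0],
    [-1.8, 0.8, 0],
    [-2.7, 1.2, 0],
    [-3.6, 1.5, 0],
    [-3.6, 1.5, 0],
  ],
  rot=[
    [0, 0, 0],
    [0, 0, 0],
    [0, 0, 0],
    [0, 0, 0],
    [0, 0, 0],
  ],
)

```text
clock: 1.35
eef_pos: [521.3, 72.1, 231.2]
tcp_rot: [3.141, 0.002, 1.643]
contact_force: [0.6, 0.9, -0.5]
opening: 0.998
grasp_force: 0.0
```

Run:
```python
from h import *
s=telemetry.sense(); print(s["eef_pos"],s["tcp_rot"],s["qpos"].round(2))
im,K,R,t=cam("wrist"); save(im,"w1.png"); np.savez("w1.npz",im=im,K=K,R=R,t=t); print(-R.T@t,R[2])
hsv=cv2.cvtColor(im,cv2.COLOR_RGB2HSV)
m=cv2.inRange(hsv,(3,150,120),(16,255,255))
for c in cv2.findContours(m,cv2.RETR_EXTERNAL,cv2.CHAIN_APPROX_NONE)[0]:
    if cv2.contourArea(c)>300:
        p,rad=cv2.minEnclosingCircle(c);print(p,rad,ray(p,42,K,R,t))
```

```text
[521.30629477  72.09943367 231.17334164] [3.14067866e+00 2.11711026e-03 1.64307211e+00] [ 0.14  0.2   1.84 -0.    1.1   0.06]
[515.71850828 140.64193992 374.80144541] [ 0.02169125 -0.26700042 -0.96345227]
(322.667724609375, 203.1009979248047) 36.692874908447266 [520.92057331  75.05134996  42.        ]
```

View pics/w1.png

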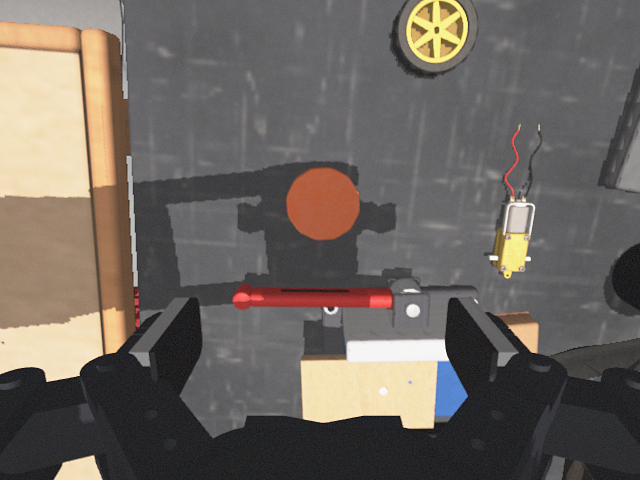

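The wrist view shows the tub lid at (323,203), the lever from its tip (243,297) to the pivot near (408,290), the wheel at (437,30) and the motor at (512,240). The table edge is near column 130.

Run:
```python
from h import *
d=np.load("w1.npz"); C=[d[k] for k in("K","R","t")]
for n,p,z in(("tip",(243,297),55),("lever near pivot",(385,298),56),("pivbolt",(408,286),71),("bolt2",(413,311),71),("jawcornerF",(345,360),86),("jaw top inner f",(345,360),86),("plate corner",(302,358),80),("edge",(132,150),0),("edge",(132,60),0),("wheel",(437,30),26),("footcorner",(304,322),16)):
    print(n,ray(p,z,*C).round(1))
```

```text
tip [459.2  -7.7  55. ]
lever near pivot [5.791e+02 3.000e-01 5.600e+01]
pivbolt [593.2  18.5  71. ]
bolt2 [600.1  -2.9  71. ]
jawcornerF [547.2 -42.3  86. ]
jaw top inner f [547.2 -42.3  86. ]
plate corner [512.7 -46.8  80. ]
edge [347.4 102.9   0. ]
edge [351.4 178.4   0. ]
wheel [600.  214.6  26. ]
footcorner [511.7 -47.9  16. ]
```

>>> play_rows(
  dp=[
    [0, 0, 0.9],
    [0.05, 0, 1.8],
    [0.07, 0, 2.7],
    [0.07, 0, 3.6],
    [0.07, 0, 4.3],
  ],
  rot=[
    [0, 0, 0],
    [0, 0, 0],
    [0, 0, 0],
    [0, 0, 0],
    [0, 0, 0],
  ],
  fingers=1,
)

```text
clock: 1.82
eef_pos: [517.3, 81.0, 56.8]
tcp_rot: [-3.14, -0.0, 1.647]
contact_force: [-0.3, -0.2, -0.1]
opening: 1.001
grasp_force: 0.0
```

>>> play_rows(
  dp=[
    [-0.12, 0.08, 0.5],
    [-0.12, 0.08, 0.9],
    [-0.12, 0.08, 1.15],
    [-0.12, 0.08, 1.15],
    [-0.12, 0.08, 1.15],
  ],
  rot=[
    [0, 0, 0],
    [0, 0, 0],
    [0, 0, 0],
    [0, 0, 0],
    [0, 0, 0],
  ],
)

```text
clock: 2.23
eef_pos: [522.1, 76.1, 13.2]
tcp_rot: [-3.141, -0.0, 1.647]
contact_force: [0.0, -0.2, -0.2]
opening: 1.001
grasp_force: 0.0
```

>>> play_rows(
  dp=[
    [0, 0, 0],
    [0, 0, 0],
    [0, 0, 0],
    [0, 0, 0],
    [0, 0, 0],
  ],
  rot=[
    [0, 0, 0],
    [0, 0, 0],
    [0, 0, 0],
    [0, 0, 0],
    [0, 0, 0],
  ],
  fingers=0.3,
  grip_force=25,
)

```text
clock: 2.65
eef_pos: [523.2, 75.8, 14.6]
tcp_rot: [3.14, -0.0, 1.647]
contact_force: [-0.3, 1.9, 6.2]
opening: 0.684
grasp_force: 25.8
```

>>> play_rows(
  dp=[
    [0, 0, 0],
    [0, 0, 0],
    [0, 0, 0],
    [0, 0, 0],
    [0, 0, 0],
  ],
  rot=[
    [0, 0, 0],
    [0, 0, 0],
    [0, 0, 0],
    [0, 0, 0],
    [0, 0, 0],
  ],
)

```text
clock: 3.07
eef_pos: [523.2, 75.8, 14.6]
tcp_rot: [3.14, -0.0, 1.646]
contact_force: [-1.2, 1.3, 5.1]
opening: 0.681
grasp_force: 25.8
```

>>> play_rows(
  dp=[
    [0, 0, -0.4],
    [0, 0, -0.8],
    [0.6, -0.5, -0.8],
    [1.1, -1.0, -0.8],
    [1.7, -1.5, -0.8],
  ],
  rot=[
    [0, 0, 0],
    [0, 0, 0],
    [0, 0, 0],
    [0, 0, 0],
    [0, 0, 0],
  ],
)

```text
clock: 3.48
eef_pos: [457.5, 139.1, 46.3]
tcp_rot: [3.14, -0.0, 1.645]
contact_force: [0.5, 1.3, -0.1]
opening: 0.681
grasp_force: 27.6
```

>>> play_rows(
  dp=[
    [0.5, -0.4, 0],
    [0.5, -0.4, 0],
    [0.5, -0.4, 0.4],
    [0.5, -0.4, 0.6],
    [0.5, -0.4, 0.7],
  ],
  rot=[
    [0, 0, 0],
    [0, 0, 0],
    [0, 0, 0],
    [0, 0, 0],
    [0, 0, 0],
  ],
)

```text
clock: 3.9
eef_pos: [440.0, 157.4, 16.8]
tcp_rot: [-3.141, 0.0, 1.647]
contact_force: [-0.5, -0.2, -0.7]
opening: 0.682
grasp_force: 27.6
```

>>> play_rows(
  dp=[
    [0, 0, 0.03],
    [0, 0, 0.06],
    [0, 0, 0.08],
    [0, 0, 0.08],
    [0, 0, 0.08],
  ],
  rot=[
    [0, 0, 0],
    [0, 0, 0],
    [0, 0, 0],
    [0, 0, 0],
    [0, 0, 0],
  ],
)

```text
clock: 4.32
eef_pos: [440.4, 157.3, 14.6]
tcp_rot: [3.141, 0.0, 1.646]
contact_force: [-1.9, -2.0, 5.6]
opening: 0.685
grasp_force: 28.1
```

>>> play_rows(
  dp=[
    [0, 0, 0],
    [0, 0, 0],
    [0, 0, 0],
    [0, 0, 0],
    [0, 0, 0],
  ],
  rot=[
    [0, 0, 0],
    [0, 0, 0],
    [0, 0, 0],
    [0, 0, 0],
    [0, 0, 0],
  ],
  fingers=1,
)

```text
clock: 4.73
eef_pos: [440.2, 157.6, 14.1]
tcp_rot: [3.141, -0.0, 1.647]
contact_force: [0.5, 0.3, -1.1]
opening: 0.998
grasp_force: 0.0
```

>>> play_rows(
  dp=[
    [0, 0, -0.5],
    [0, 0, -1.4],
    [0, 0, -2.3],
    [0, 0, -3.2],
    [0, 0, -3.5],
  ],
  rot=[
    [0, 0, 0],
    [0, 0, 0],
    [0, 0, 0],
    [0, 0, 0],
    [0, 0, 0],
  ],
)

```text
clock: 5.15
eef_pos: [442.2, 158.3, 158.6]
tcp_rot: [3.136, -0.002, 1.647]
contact_force: [1.8, 0.3, -0.1]
opening: 1.005
grasp_force: 0.0
```

>>> play_rows(
  dp=[
    [-1, 0.2, 0],
    [-2, 0.3, 0],
    [-3, 0.4, 0],
    [-4, 0.6, 0],
    [-5, 0.7, 0],
  ],
  rot=[
    [0, 0, 0],
    [0, 0, 0],
    [0, 0, 0],
    [0, 0, 0],
    [0, 0, 0],
  ],
  fingers=0,
)

```text
clock: 5.57
eef_pos: [483.7, -41.5, 154.4]
tcp_rot: [3.141, 0.0, 1.647]
contact_force: [1.3, 0.2, 0.1]
opening: 0.302
grasp_force: 0.0
```

Run:
```python
from h import *
s=telemetry.sense(); print(s["eef_pos"],s["tcp_rot"],s["opening"])
im,K,R,t=cam("scene"); save(im[180:330,200:400].repeat(3,0).repeat(3,1),"s2.png")
im,K,R,t=cam("wrist"); np.savez("w2.npz",im=im,K=K,R=R,t=t); save(im,"w2.png")
hsv=cv2.cvtColor(im,cv2.COLOR_RGB2HSV)
m=cv2.inRange(hsv,(0,190,60),(3,255,255))|cv2.inRange(hsv,(176,190,60),(180,255,255))
for c in cv2.findContours(m,cv2.RETR_EXTERNAL,cv2.CHAIN_APPROX_NONE)[0]:
    if cv2.contourArea(c)>300: print("red",[(b.round().tolist(),ray(b,56,K,R,t).round(0).tolist()) for b in cv2.boxPoints(cv2.minAreaRect(c))])
m=cv2.inRange(hsv,(4,150,120),(16,255,255))
for c in cv2.findContours(m,cv2.RETR_EXTERNAL,cv2.CHAIN_APPROX_NONE)[0]:
    if cv2.contourArea(c)>300:
        p,rad=cv2.minEnclosingCircle(c);print(p,rad,ray(p,42,K,R,t))
```

```text
[483.67211336 -41.48494818 154.35907013] [3.14059077e+00 1.00778160e-04 1.64718681e+00] 0.30167290880175873
```

View pics/w2.png

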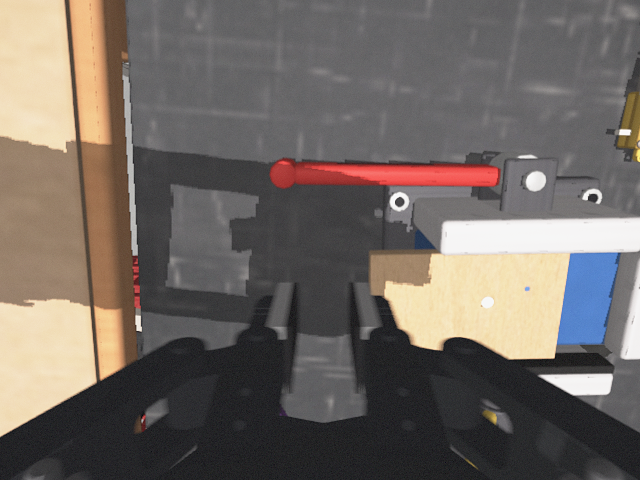

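The wrist view shows the lever tip at (284,173), the lever bar to (495,176), the pivot bolt at (535,181), the foot bolts at (400,202) and (592,197), and the plate's front edge near column 370. The tub is out of this view.

```bash
python3 - <<'E'
from h import *
d=np.load("w2.npz"); C=[d[k] for k in("K","R","t")]
for n,p,z in(("tip",(284,173),55),("tipcenter",(284,175),45),("lever near pivot",(490,174),56),("pivbolt",(535,181),71),("jaw front inner",(441,250),86),("jaw front outer",(416,198),86),("plate Ftop",(369,251),80),("plate inner far",(569,252),80),("plate bot",(555,358),80),("plate botF",(395,350),80),("foot bolt",(400,202),16),("foot bolt2",(592,197),16),("movjaw far",(612,374),86)):
    print(n,ray(p,z,*C).round(1))
d=np.load("scene0.npz"); C=[d[k] for k in("K","R","t")]
E
python3 - <<'E'
from h import *
for n in("scene","side"):
    im,K,R,t=cam(n); hsv=cv2.cvtColor(im,cv2.COLOR_RGB2HSV)
    m=cv2.inRange(hsv,(4,150,120),(16,255,255))
    q=proj((440,157,42),K,R,t); print(n,q)
    for c in cv2.findContours(m,cv2.RETR_EXTERNAL,cv2.CHAIN_APPROX_NONE)[0]:
        p,rad=cv2.minEnclosingCircle(c)
        if cv2.contourArea(c)>80 and np.hypot(*(p-q))<60: print(p,rad,ray(p,42,K,R,t))
E
```

```text
tip [459.2 -10.5  55. ]
tipcenter [458.4 -13.   45. ]
lever near pivot [580.6  -1.9  56. ]
pivbolt [600.   -2.5  71. ]
jaw front inner [548.9 -41.8  86. ]
jaw front outer [531.5 -14.4  86. ]
plate Ftop [510.7 -47.1  80. ]
plate inner far [622.8 -39.5  80. ]
plate bot [ 630.2 -106.6   80. ]
plate botF [ 532.9 -108.2   80. ]
foot bolt [538.  -29.8  16. ]
foot bolt2 [671.5 -16.4  16. ]
movjaw far [ 662.5 -111.3   86. ]
scene [233.88229301 266.71510584]
(236.5, 268.0) 10.920265197753906 [439.74068994 147.84596149  42.        ]
side [397.64037184 302.78500701]
(397.0, 302.5) 13.238302230834961 [441.24839916 155.94262477  42.        ]
```

>>> play_rows(
  dp=[
    [0, 0, 0.8],
    [0, 0, 1.6],
    [0, 0, 2.4],
    [0, 0, 2.85],
    [0, 0, 2.85],
  ],
  rot=[
    [0, 0, 0],
    [0, 0, 0],
    [0, 0, 0],
    [0, 0, 0],
    [0, 0, 0],
  ],
  fingers=0,
)

```text
clock: 6.18
eef_pos: [480.0, -38.0, 36.8]
tcp_rot: [-3.135, -0.001, 1.648]
contact_force: [-1.5, -0.2, -0.6]
opening: 0.004
grasp_force: 0.0
```

>>> play_rows(
  dp=[
    [0.2, 0.1, 0],
    [0.4, 0.15, 0],
    [0.8, 0.15, 0],
    [1.1, 0.15, 0],
    [1.5, 0.22, 0],
  ],
  rot=[
    [0, 0, 0],
    [0, 0, 0],
    [0, 0, 0],
    [0, 0, 0],
    [0, 0, 0],
  ],
)

```text
clock: 6.6
eef_pos: [488.6, 21.9, 41.7]
tcp_rot: [3.138, 0.001, 1.647]
contact_force: [1.0, -4.7, 1.6]
opening: 0.002
grasp_force: 1.8
```

>>> play_rows(
  dp=[
    [0.4, 0.11, 0],
    [0.75, 0.3, 0],
    [1.1, 0.53, 0],
    [1.4, 0.85, 0],
    [1.67, 1.18, 0],
  ],
  rot=[
    [0, 0, 0],
    [0, 0, 0],
    [0, 0, 0],
    [0, 0, 0],
    [0, 0, 0],
  ],
)

```text
clock: 7.02
eef_pos: [529.5, 92.7, 41.5]
tcp_rot: [3.141, 0.0, 1.648]
contact_force: [-1.3, -3.9, -0.1]
opening: 0.001
grasp_force: 1.7
```

>>> play_rows(
  dp=[
    [0.2, 0.4, 0],
    [0.36, 0.84, 0],
    [0.36, 0.9, 0],
    [0.36, 0.9, 0],
    [0.36, 0.9, 0],
  ],
  rot=[
    [0, 0, 0],
    [0, 0, 0],
    [0, 0, 0],
    [0, 0, 0],
    [0, 0, 0],
  ],
)

```text
clock: 7.43
eef_pos: [563.8, 108.5, 40.7]
tcp_rot: [3.141, -0.0, 1.647]
contact_force: [-0.6, 0.1, -0.2]
opening: 0.002
grasp_force: 0.0
```

>>> play_rows(
  dp=[
    [0, -0.2, -0.6],
    [0, -0.2, -1.5],
    [0, -0.2, -2.4],
    [0, -0.2, -2.8],
    [0, -0.2, -2.8],
  ],
  rot=[
    [0, 0, 0],
    [0, 0, 0],
    [0, 0, 0],
    [0, 0, 0],
    [0, 0, 0],
  ],
)

```text
clock: 7.85
eef_pos: [557.9, 107.6, 156.7]
tcp_rot: [3.135, -0.001, 1.646]
contact_force: [1.0, 0.4, 0.6]
opening: 0.002
grasp_force: 0.0
```

>>> play_rows(
  dp=[
    [-0.9, -0.5, 0],
    [-1.8, -1.0, 0],
    [-2.7, -1.5, 0],
    [-3.6, -1.9, 0],
    [-4.6, -2.1, 0],
  ],
  rot=[
    [0, 0, 0],
    [0, 0, 0],
    [0, 0, 0],
    [0, 0, 0],
    [0, 0, 0],
  ],
)

```text
clock: 8.27
eef_pos: [482.6, -83.1, 151.2]
tcp_rot: [-3.139, -0.001, 1.647]
contact_force: [1.1, -0.6, 0.2]
opening: 0.001
grasp_force: 0.0
```

```bash
cat > lev.py <<'E'
from h import *
s=telemetry.sense(); print(s["eef_pos"],s["tcp_rot"])
for n in("side","scene"):
    im,K,R,t=cam(n); hsv=cv2.cvtColor(im,cv2.COLOR_RGB2HSV)
    m=cv2.inRange(hsv,(0,180,60),(4,255,255))|cv2.inRange(hsv,(176,180,60),(180,255,255))
    q=proj((600,50,50),K,R,t)
    for c in cv2.findContours(m,cv2.RETR_EXTERNAL,cv2.CHAIN_APPROX_NONE)[0]:
        if cv2.contourArea(c)>20:
            P=np.array([ray(p[0],50,K,R,t)[:2] for p in c]); 
            if abs(P.mean(0)-[570,50]).max()>100: continue
            d=P-[600,-2]; r_=np.hypot(*d.T); f=P[np.argsort(r_)[-8:]].mean(0)-[600,-2]
            print(n,"lever far pt",f.round(0),"theta",np.arctan2(f[1],-f[0])+.073)
    m=cv2.inRange(hsv,(12,50,150),(24,160,255))
    q=proj((590,-75,80),K,R,t)
    for c in cv2.findContours(m,cv2.RETR_EXTERNAL,cv2.CHAIN_APPROX_NONE)[0]:
        if cv2.contourArea(c)>300 and cv2.pointPolygonTest(c,tuple(map(float,q)),False)>=0:
            P=np.array([ray(p[0],80,K,R,t)[:2] for p in c])-[605.3,-73.8]; x=P@[np.cos(.073),np.sin(.073)]; print(n,"plate x",np.percentile(x,[1,99]).round(1))
E
python3 lev.py
```

```text
[482.61787139 -83.13323525 151.20421018] [-3.13899645e+00 -8.63441992e-04  1.64708620e+00]
side lever far pt [-13. 156.] theta 1.5633846763194585
side plate x [-86.5  22.9]
scene lever far pt [-15. 137.] theta 1.5316801258276855
scene plate x [-86.7  19.5]
```

>>> play_rows(
  dp=[
    [0, 0, 0.8],
    [0, 0, 1.6],
    [0, 0, 2.1],
    [0, 0, 2.1],
    [0, 0.2, 2.1],
  ],
  rot=[
    [0, 0, 0],
    [0, 0, 0],
    [0, 0, 0],
    [0, 0, 0],
    [0, 0, 0],
  ],
)

```text
clock: 8.78
eef_pos: [491.6, -81.2, 67.0]
tcp_rot: [-3.137, -0.001, 1.646]
contact_force: [0.2, -0.4, 0.0]
opening: 0.002
grasp_force: 0.0
```

>>> play_rows(
  dp=[
    [0, 0.2, 0],
    [0, 0.4, 0],
    [0, 0.6, 0],
    [0, 0.8, 0],
    [0, 0.9, 0],
  ],
  rot=[
    [0, 0, 0],
    [0, 0, 0],
    [0, 0, 0],
    [0, 0, 0],
    [0, 0, 0],
  ],
)

```text
clock: 9.2
eef_pos: [532.0, -79.0, 69.0]
tcp_rot: [3.14, 0.0, 1.647]
contact_force: [-3.8, -0.2, 6.0]
opening: 0.001
grasp_force: 3.1
```

>>> play_rows(
  dp=[
    [0, 0.05, 0],
    [0, 0.1, 0],
    [0, 0.13, 0],
    [0, 0.16, 0],
    [0, 0.16, 0],
  ],
  rot=[
    [0, 0, 0],
    [0, 0, 0],
    [0, 0, 0],
    [0, 0, 0],
    [0, 0, 0],
  ],
)

```text
clock: 9.62
eef_pos: [534.6, -78.5, 68.8]
tcp_rot: [-3.137, -0.001, 1.647]
contact_force: [-12.8, -0.8, 18.2]
opening: 0.001
grasp_force: 9.3
```

```bash
python3 lev.py
python3 - <<'E'
from h import *
im,K,R,t=cam("side"); save(cv2.resize(im[190:310,250:410],None,fx=5,fy=5,interpolation=cv2.INTER_CUBIC),"sd3.png")
E
```

```text
[534.56166305 -78.53763323  68.8110235 ] [-3.13693335e+00 -5.19924214e-04  1.64682154e+00]
side lever far pt [-13. 156.] theta 1.5633846763194585
scene lever far pt [-15. 137.] theta 1.5316801258276855
```

View pics/sd3.png

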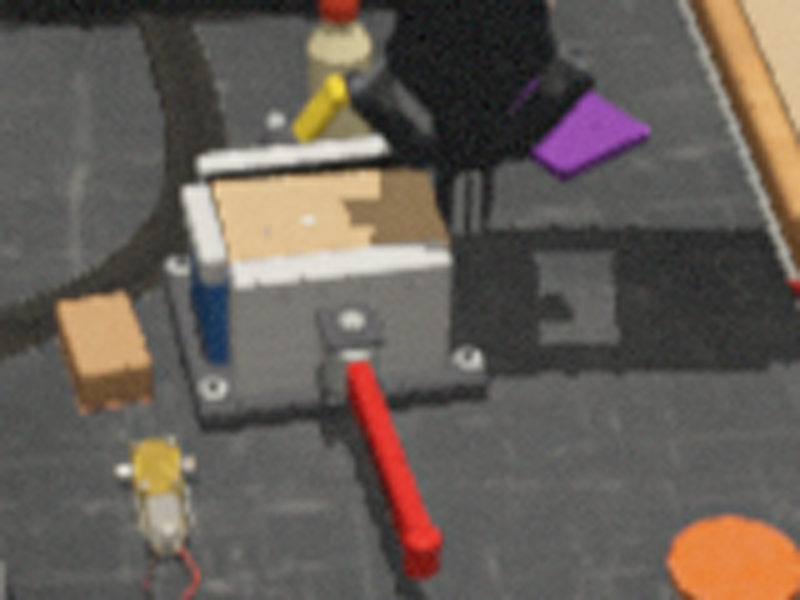

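The side crop shows the plate flush with the end stop, with no blue deck visible near (215,215). The lever is open, ending at (422,555), and the tub is at (735,560). I back off and go to the nut.

>>> play_rows(
  dp=[
    [0, -0.3, 0],
    [0, -0.6, 0],
    [0, -0.6, -0.8],
    [0, -0.6, -1.6],
    [0, -0.6, -2.3],
  ],
  rot=[
    [0, 0, 0],
    [0, 0, 0],
    [0, 0, 0],
    [0, 0, 0],
    [0, 0, 0],
  ],
)

```text
clock: 10.18
eef_pos: [512.8, -80.4, 161.7]
tcp_rot: [3.141, 0.0, 1.647]
contact_force: [1.7, -0.5, -0.7]
opening: -0.0
grasp_force: 0.0
```

>>> play_rows(
  dp=[
    [-0.8, 0.5, 0],
    [-1.6, 1.0, 0],
    [-2.4, 1.5, 0],
    [-2.45, 1.5, 0],
    [-2.45, 1.5, 0],
  ],
  rot=[
    [0, 0, 0],
    [0, 0, 0],
    [0, 0, 0],
    [0, 0, 0],
    [0, 0, 0],
  ],
)

```text
clock: 10.6
eef_pos: [581.1, -175.3, 160.2]
tcp_rot: [3.141, 0.0, 1.645]
contact_force: [-0.8, 1.0, -0.1]
opening: -0.003
grasp_force: 0.0
```

Run:
```python
from h import *
s=telemetry.sense(); print(s["eef_pos"],s["tcp_rot"])
for n in("side","scene"):
    im,K,R,t=cam(n); hsv=cv2.cvtColor(im,cv2.COLOR_RGB2HSV)
    m=cv2.inRange(hsv,(24,140,110),(33,255,255)); q=proj((585,-175,85),K,R,t); print(n,q)
    for c in cv2.findContours(m,cv2.RETR_EXTERNAL,cv2.CHAIN_APPROX_NONE)[0]:
        if cv2.contourArea(c)>8 and abs(c.reshape(-1,2).mean(0)-q).max()<40: print(cv2.boundingRect(c))
im,K,R,t=cam("wrist"); save(im,"w4.png"); np.savez("w4.npz",im=im,K=K,R=R,t=t)
print(proj((580.7,-171,85),K,R,t))
```

```text
[ 581.13646883 -175.25090764  160.20431892] [3.14063295e+00 4.94672784e-04 1.64464179e+00]
side [318.46011939 209.07842084]
(309, 205, 10, 13)
scene [364.110332   266.85716358]
[326.04573651 244.77527695]
```

View pics/w4.png

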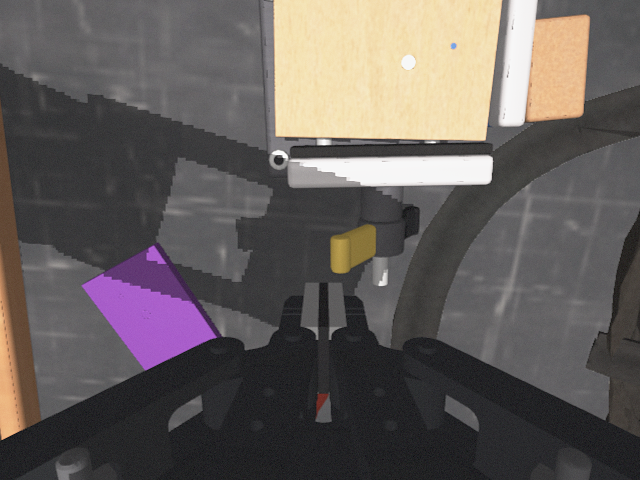

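The wrist view shows the yellow wing tip at (341,252), the hub at (382,235), and the plate against the white stop at column 500.

Run:
```python
from h import *
d=np.load("w4.npz"); C=[d[k] for k in("K","R","t")]
def V(P): d=P[:2]-[605.3,-73.8]; c,s=np.cos(.073),np.sin(.073); return np.round([c*d[0]+s*d[1],-s*d[0]+c*d[1]],1)
for n,p,z in(("tip",(341,254),92),("wing root",(375,240),70),("hub",(384,220),67),("shaft end",(381,285),52),("stop",(505,60),87),("plate far",(497,60),80),("jaw outer L",(290,187),86),("jaw outer R",(492,183),86)):
    P=ray(p,z,*C); print(n,P.round(0),V(P))
print("tcp",V(np.array([581.1,-175.3])))
```

```text
tip [ 589. -174.   92.] [-23.5 -98.2]
wing root [ 610. -170.   70.] [ -2.4 -96.7]
hub [ 614. -159.   67.] [  2.9 -85.2]
shaft end [ 620. -206.   52.] [   5.  -132.8]
stop [661. -69.  87.] [55.9  0.4]
plate far [660. -68.  80.] [54.8  1.3]
jaw outer L [ 559. -140.   86.] [-51.  -62.6]
jaw outer R [ 666. -130.   86.] [ 56.7 -60.3]
tcp [-31.5 -99.5]
```

>>> play_rows(
  dp=[
    [0, 0.04, 0.7],
    [0, 0.04, 1.3],
    [0, 0.04, 1.5],
    [0, 0.04, 1.65],
    [0, 0.04, 1.8],
  ],
  rot=[
    [0, 0, 0],
    [0, 0, 0],
    [0, 0, 0],
    [0, 0, 0],
    [0, 0, 0],
  ],
)

```text
clock: 11.17
eef_pos: [578.5, -172.6, 89.6]
tcp_rot: [-3.135, -0.001, 1.648]
contact_force: [-34.3, -0.8, 51.2]
opening: 0.001
grasp_force: 30.9
```

>>> play_rows(
  dp=[
    [0, 0, 0.1],
    [0, 0, 0.2],
    [0, 0, 0.3],
    [0, 0, 0.4],
    [0, 0, 0.5],
  ],
  rot=[
    [0, 0, 0],
    [0, 0, 0],
    [0, 0, 0],
    [0, 0, 0],
    [0, 0, 0],
  ],
)

```text
clock: 11.58
eef_pos: [563.6, -173.3, 66.9]
tcp_rot: [-3.107, -0.005, 1.65]
contact_force: [-63.2, -17.3, 29.9]
opening: -0.004
grasp_force: 35.7
```

>>> play_rows(
  dp=[
    [0, 0, 0.08],
    [0, 0, 0.15],
    [0, 0, 0.22],
    [0, 0, 0.26],
    [0, 0, 0.26],
  ],
  rot=[
    [0, 0, 0],
    [0, 0, 0],
    [0, 0, 0],
    [0, 0, 0],
    [0, 0, 0],
  ],
)

```text
clock: 12.0
eef_pos: [560.1, -173.3, 52.3]
tcp_rot: [-3.1, -0.007, 1.649]
contact_force: [-58.2, -21.9, 4.3]
opening: -0.002
grasp_force: 29.7
```

>>> play_rows(
  dp=[
    [0, -0.4, 0],
    [0, -0.9, 0],
    [0, -1.0, 0],
    [0, -1.0, -0.7],
    [0, -1.0, -1.4],
  ],
  rot=[
    [0, 0, 0],
    [0, 0, 0],
    [0, 0, 0],
    [0, 0, 0],
    [0, 0, 0],
  ],
)

```text
clock: 12.42
eef_pos: [541.1, -176.0, 114.1]
tcp_rot: [-3.14, -0.001, 1.647]
contact_force: [1.0, -0.9, 0.8]
opening: 0.001
grasp_force: 0.0
```

>>> play_rows(
  dp=[
    [0, 0, -0.8],
    [0, 0, -1.0],
    [0, 0, -1.2],
    [0, 0, -1.2],
    [0, 0, -1.2],
  ],
  rot=[
    [0, 0, 0],
    [0, 0, 0],
    [0, 0, 0],
    [0, 0, 0],
    [0, 0, 0],
  ],
)

```text
clock: 12.83
eef_pos: [541.8, -176.2, 161.5]
tcp_rot: [3.141, -0.0, 1.647]
contact_force: [0.5, -1.1, -0.7]
opening: 0.001
grasp_force: 0.0
```

Run:
```python
from h import *
s=telemetry.sense(); print(s["eef_pos"],s["tcp_rot"])
im,K,R,t=cam("wrist"); np.savez("w5.npz",im=im,K=K,R=R,t=t)
a=im[100:400,200:500]
im2,*_=cam("side"); b=im2[190:240,280:340]
save(np.hstack([cv2.resize(a,(400,400)),cv2.resize(b,(400,400))]),"w5.png")
hsv=cv2.cvtColor(im,cv2.COLOR_RGB2HSV); m=cv2.inRange(hsv,(20,140,60),(33,255,255))
for c in cv2.findContours(m,cv2.RETR_EXTERNAL,cv2.CHAIN_APPROX_NONE)[0]:
    if cv2.contourArea(c)>60: print(cv2.boundingRect(c))
```

```text
[ 541.7623795  -176.21641341  161.54934503] [ 3.14144441e+00 -3.09568931e-06  1.64689838e+00]
(359, 219, 60, 33)
```

View pics/w5.png

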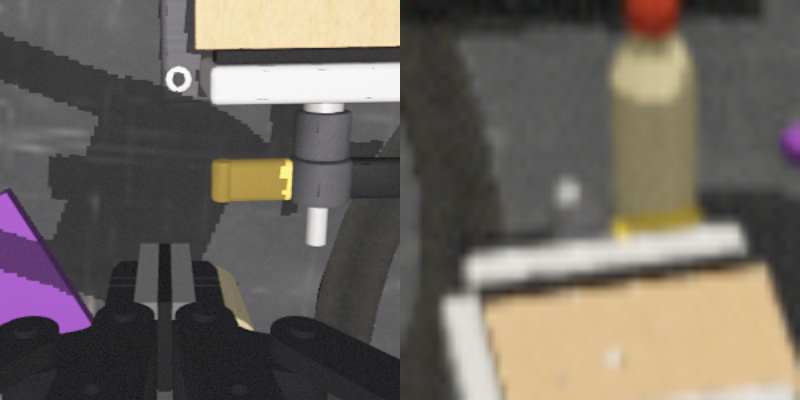

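The left crop shows the yellow wing stretched straight toward the front, from the hub to (213,180). In the side crop only a thin yellow edge shows, at (655,220). The wing looks near level, so I work out its angle.

Run:
```python
from h import *
d=np.load("w5.npz"); im=d["im"]; C=[d[k] for k in("K","R","t")]
W=lambda x,y,z:(605.3+np.cos(.073)*x-np.sin(.073)*y,-73.8+np.sin(.073)*x+np.cos(.073)*y,z)
print("hub centre top proj",proj(W(0,-98,67),*C),"shaft end seen ~(437,282)")
for a in(-.5,-.35,-.2,-.1,0,.1,.2,.35,.5):   # + = below level
    e=[]
    for y in(-88,-108):
        for h in(5.5,-5.5):
            x=-51*np.cos(a)-h*np.sin(a); z=52-51*np.sin(a)+h*np.cos(a)
            e.append(proj(W(x,y,z),*C).round(0).tolist())
    print(a,e)
hsv=cv2.cvtColor(im,cv2.COLOR_RGB2HSV); m=cv2.inRange(hsv,(18,120,40),(33,255,255))
for x in range(354,424,5):
    q=np.where(m[200:270,x])[0]; print(x,q.min()+200 if len(q) else None,q.max()+200 if len(q) else None, im[(q.min()+q.max())//2+200,x] if len(q) else '')
```

```text
hub centre top proj [440.14558028 239.66621696] shaft end seen ~(437,282)
-0.5 [[374.0, 230.0], [363.0, 225.0], [373.0, 263.0], [362.0, 258.0]]
-0.35 [[366.0, 227.0], [358.0, 222.0], [365.0, 259.0], [357.0, 254.0]]
-0.2 [[360.0, 224.0], [355.0, 220.0], [359.0, 255.0], [354.0, 250.0]]
-0.1 [[357.0, 222.0], [354.0, 218.0], [356.0, 253.0], [353.0, 248.0]]
0 [[355.0, 220.0], [354.0, 216.0], [354.0, 250.0], [353.0, 245.0]]
0.1 [[354.0, 218.0], [355.0, 214.0], [353.0, 248.0], [354.0, 243.0]]
0.2 [[354.0, 216.0], [356.0, 213.0], [353.0, 246.0], [355.0, 241.0]]
0.35 [[355.0, 214.0], [359.0, 210.0], [354.0, 242.0], [359.0, 238.0]]
0.5 [[358.0, 211.0], [364.0, 208.0], [357.0, 239.0], [363.0, 236.0]]
354 None None 
359 222 248 [135 116  58]
364 219 251 [171 142  70]
369 219 251 [175 150  75]
374 220 250 [181 151  77]
379 220 250 [180 152  76]
384 219 249 [177 150  75]
389 219 249 [177 151  75]
394 219 249 [178 150  73]
399 219 249 [180 153  75]
404 219 249 [177 149  74]
409 219 249 [174 145  71]
414 219 249 [166 138  66]
419 222 229 [197 167  92]
```

The wing rows run 219–249 from root to tip, so the slope is about zero and the wing is level within roughly 0.05 rad. Next I close the lever from its +x side.

>>> play_rows(
  dp=[
    [0.9, 0.3, 0],
    [1.8, 0.6, 0],
    [2.7, 0.9, 0],
    [3.6, 1.2, 0],
    [4.5, 1.5, 0],
  ],
  rot=[
    [0, 0, 0],
    [0, 0, 0],
    [0, 0, 0],
    [0, 0, 0],
    [0, 0, 0],
  ],
)

```text
clock: 13.35
eef_pos: [587.3, 9.2, 160.3]
tcp_rot: [-3.139, -0.0, 1.646]
contact_force: [0.9, -0.1, 0.2]
opening: 0.001
grasp_force: 0.0
```

>>> play_rows(
  dp=[
    [0.9, 0.4, 0],
    [1.8, 0.8, 0],
    [2.5, 1.25, 0],
    [2.5, 1.25, 0],
    [2.5, 1.25, 0],
  ],
  rot=[
    [0, 0, 0],
    [0, 0, 0],
    [0, 0, 0],
    [0, 0, 0],
    [0, 0, 0],
  ],
)

```text
clock: 13.77
eef_pos: [629.9, 112.6, 160.0]
tcp_rot: [-3.139, 0.0, 1.649]
contact_force: [0.3, -1.1, -0.0]
opening: 0.001
grasp_force: 0.0
```

```bash
python3 lev.py
```

```text
[629.86013056 112.56550198 159.95501555] [-3.13945580e+00  2.59590435e-04  1.64934432e+00]
side lever far pt [-14. 157.] theta 1.551607877382381
scene lever far pt [-18. 136.] theta 1.5130107465399179
scene plate x [-60.7  54.9]
```

>>> play_rows(
  dp=[
    [0, 0, 0.8],
    [0, 0, 1.6],
    [0, 0, 2.4],
    [0, 0, 2.95],
    [0, 0, 2.95],
  ],
  rot=[
    [0, 0, 0],
    [0, 0, 0],
    [0, 0, 0],
    [0, 0, 0],
    [0, 0, 0],
  ],
)

```text
clock: 14.28
eef_pos: [625.9, 108.7, 38.7]
tcp_rot: [-3.133, 0.001, 1.645]
contact_force: [-1.3, 0.2, -1.2]
opening: 0.002
grasp_force: 0.0
```

>>> play_rows(
  dp=[
    [0, -0.3, 0],
    [0.03, -0.62, 0],
    [0.03, -1.0, 0],
    [0.02, -1.41, 0],
    [-0.09, -1.8, 0],
  ],
  rot=[
    [0, 0, 0],
    [0, 0, 0],
    [0, 0, 0],
    [0, 0, 0],
    [0, 0, 0],
  ],
)

```text
clock: 14.7
eef_pos: [560.2, 101.4, 45.7]
tcp_rot: [3.137, -0.0, 1.646]
contact_force: [4.0, -0.1, 0.8]
opening: -0.003
grasp_force: 1.8
```

>>> play_rows(
  dp=[
    [-0.14, -0.42, 0],
    [-0.38, -0.78, 0],
    [-0.65, -1.13, 0],
    [-1.0, -1.42, 0],
    [-1.39, -1.67, 0],
  ],
  rot=[
    [0, 0, 0],
    [0, 0, 0],
    [0, 0, 0],
    [0, 0, 0],
    [0, 0, 0],
  ],
)

```text
clock: 15.12
eef_pos: [497.6, 40.8, 45.6]
tcp_rot: [3.137, -0.0, 1.646]
contact_force: [4.3, 2.5, -1.4]
opening: -0.003
grasp_force: 1.9
```

>>> play_rows(
  dp=[
    [-0.22, -0.1, 0],
    [-0.43, -0.18, 0],
    [-0.66, -0.24, 0],
    [-0.8, -0.28, 0],
    [-0.8, -0.28, 0],
  ],
  rot=[
    [0, 0, 0],
    [0, 0, 0],
    [0, 0, 0],
    [0, 0, 0],
    [0, 0, 0],
  ],
)

```text
clock: 15.53
eef_pos: [487.2, 7.7, 43.7]
tcp_rot: [-3.141, 0.0, 1.646]
contact_force: [-0.1, 0.4, 0.5]
opening: 0.001
grasp_force: 0.0
```

>>> play_rows(
  dp=[
    [-0.05, 0, 0],
    [-0.1, 0, 0],
    [-0.15, 0, 0],
    [-0.15, 0, 0],
    [-0.15, 0, 0],
  ],
  rot=[
    [0, 0, 0],
    [0, 0, 0],
    [0, 0, 0],
    [0, 0, 0],
    [0, 0, 0],
  ],
)

```text
clock: 15.95
eef_pos: [487.7, 2.8, 43.4]
tcp_rot: [-3.141, 0.0, 1.647]
contact_force: [-0.8, 1.5, 0.3]
opening: -0.003
grasp_force: 0.4
```

>>> play_rows(
  dp=[
    [-0.04, 0, 0],
    [-0.08, 0, 0],
    [-0.12, 0, 0],
    [-0.12, 0, 0],
    [-0.12, 0, 0],
  ],
  rot=[
    [0, 0, 0],
    [0, 0, 0],
    [0, 0, 0],
    [0, 0, 0],
    [0, 0, 0],
  ],
)

```text
clock: 16.37
eef_pos: [487.8, 2.0, 43.5]
tcp_rot: [-3.141, -0.006, 1.644]
contact_force: [-2.0, 34.8, -0.0]
opening: -0.001
grasp_force: 17.3
```

Hard stop reached, so the lever is closed. I back off in +y, lift, and look.

>>> play_rows(
  dp=[
    [0.3, 0, 0],
    [0.7, 0, 0],
    [0.8, 0, -0.5],
    [0.8, 0, -1.3],
    [0.8, 0, -2.1],
  ],
  rot=[
    [0, 0, 0],
    [0, 0, 0],
    [0, 0, 0],
    [0, 0, 0],
    [0, 0, 0],
  ],
)

```text
clock: 16.78
eef_pos: [485.1, 30.3, 127.9]
tcp_rot: [-3.139, 0.0, 1.648]
contact_force: [0.7, -0.3, 0.7]
opening: -0.001
grasp_force: 0.0
```

>>> play_rows(
  dp=[
    [-1, 0, -0.5],
    [-2, 0, -1],
    [-3, 0, -1],
    [-4, 0.2, -1],
    [-5, 0.3, -1],
  ],
  rot=[
    [0, 0, 0],
    [0, 0, 0],
    [0, 0, 0],
    [0, 0, 0],
    [0, 0, 0],
  ],
)

```text
clock: 17.2
eef_pos: [513.6, -169.3, 168.7]
tcp_rot: [3.139, 0.001, 1.647]
contact_force: [0.5, 0.7, -0.1]
opening: 0.003
grasp_force: 0.0
```

```bash
python3 lev.py
python3 - <<'E'
from h import *
im,K,R,t=cam("wrist"); np.savez("w6.npz",im=im,K=K,R=R,t=t)
im2,*_=cam("scene"); b=im2[200:320,220:400]
save(np.vstack([cv2.resize(im,(400,300)),cv2.resize(b,(400,267))]),"w6.png")
hsv=cv2.cvtColor(im,cv2.COLOR_RGB2HSV); m=cv2.inRange(hsv,(18,120,40),(33,255,255))
n,l,st,ce=cv2.connectedComponentsWithStats(m)
for i in range(1,n):
    if st[i,4]>150: print(st[i],ray(ce[i],57,K,R,t).round(0))
for p in [(605.3-51+7,-176,57)]: print(proj(p,K,R,t))
E
```

```text
[ 513.56394303 -169.33446409  168.73659121] [3.13929820e+00 1.30435762e-03 1.64733000e+00]
side lever far pt [-144.  -16.] theta -0.03787663472105858
side plate x [-58.5  54.7]
scene lever far pt [-149.  -24.] theta -0.08449542380348159
scene plate x [-61.   54.8]
[399 217  60  32 866] [ 579. -169.   57.]
[394.49448248 240.89012316]
```

View pics/w6.png

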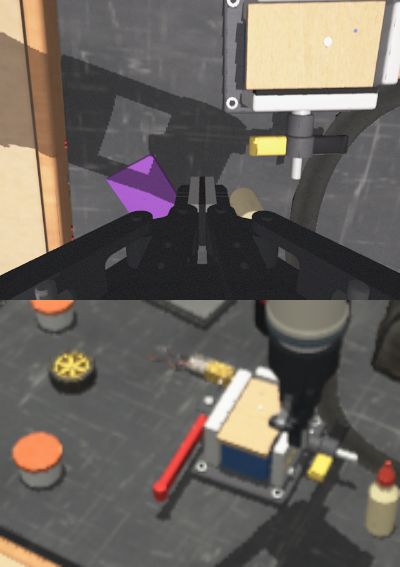

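The wrist half of the view shows the wing level at (267,146), the plate clamped and home. The scene half shows the lever closed and the tub upright at (38,460). I check the wing slope once more.

Run:
```python
from h import *
d=np.load("w6.npz"); im=d["im"]; C=[d[k] for k in("K","R","t")]
W=lambda x,y,z:(609+np.cos(.073)*x-np.sin(.073)*y,-73.8+np.sin(.073)*x+np.cos(.073)*y,z)
for a in(-.2,-.1,0,.1,.2):
    print(a,[[proj(W(-rr*np.cos(a)-4.5*np.sin(a),y,52-rr*np.sin(a)+4.5*np.cos(a)),*C).round(1).tolist() for y in(-84,-104)] for rr in(18,42)])
hsv=cv2.cvtColor(im,cv2.COLOR_RGB2HSV); m=cv2.inRange(hsv,(18,120,40),(33,255,255))
for x in range(398,460,6):
    q=np.where(m[200:270,x])[0]+200; print(x,q.min(),q.max()) if len(q) else None
```

```text
-0.2 [[[456.7, 220.2], [454.1, 250.3]], [[421.4, 222.1], [419.4, 252.7]]]
-0.1 [[[454.8, 219.6], [452.1, 249.5]], [[418.2, 220.6], [416.3, 250.7]]]
0 [[[453.0, 218.9], [450.5, 248.7]], [[415.7, 219.0], [413.9, 248.8]]]
0.1 [[[451.6, 218.3], [449.1, 247.8]], [[413.9, 217.5], [412.1, 246.8]]]
0.2 [[[450.5, 217.6], [448.0, 247.0]], [[412.8, 216.1], [411.1, 245.0]]]
404 218 248
410 218 248
416 218 248
422 218 248
428 218 247
434 217 247
440 217 247
446 217 248
452 217 248
458 221 227
```

```bash
python3 -c "
from rig import r
print(r.sign_off())"
```

```text
the job is handed in; nothing more can be done
None
```

I handed the job in at about 17 s on the robot's clock, with no verdict shown: the tub is out of reach at about 225 mm from the pivot, the plate is against the stop, the yellow wing is level to about 0.05 rad, and the lever is closed to its stop. The pad's clamping force was not measured, and pressing the nut pushed the finger aside and took wrist force to about 68 N against the 120 N limit.

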